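# Make up two reagent kits in their trays

### The arm

A 6-joint arm with a two-finger parallel gripper is mounted at the origin on a cart in front of the work surface, level with it; the furniture and walls round the work are solid. World frame = base frame: x ahead of the robot, y to its left, z up, the work surface at z = 0. Lengths are in mm, angles in rad, forces in N, time in s.
With the tool pointing down it reaches from about 275 to 825 mm from the base axis. Payload 4.9 kg.
Tool frame: the origin (TCP) lies at the very end of the fingers, on their centre line; the grasp point (between the pads) lies 19 mm behind it; z points along the fingers, y is the line along which they close (so a half turn about z gives the same grasp; the last joint's range is limited). The gripper opens to 85 mm and grips with 20 to 120 N. Pads are 22 mm wide; open, the fingers measure 114 mm over their backs; the gripper's body (76 mm by 85 mm) begins 54 mm behind the grasp point. The pads swing forward as they close: fully open they stand 13 mm farther back than shut.
Start: joints at [0.973, 0.326, -0.193, 1.052, 0, 1.437], TCP at [246.04, 491.917, 193.381] pointing down, gripper open.
Joint ranges: [-2.65, 2.65], [-0.97, 1.79], [-1.3, 1.35], [-1.93, 2.1], [-1.47, 1.37], [-3.14, 3.14]. Speed limits (rad/s): [2.57, 2.57, 3.14, 3.14, 3.14, 3.14].

### API

Orientations are given as [roll, pitch, yaw] about the fixed x, y, z axes, in that order (R = Rz(yaw) Ry(pitch) Rx(roll)).
In Python, from bench import bot, solve_ik, imaging gives the robot as it stands. Calls block until the motion is done:
- bot.move_ptp(position, orientation): joint-space move of the TCP to a pose.
- bot.movel(position, rot=None, max_speed=150, threshold=None): straight line of the TCP; rot=None keeps the orientation; max_speed is the mean speed in mm/s. With threshold (N) it stops when the force on the tool has changed by that much, and returns True; else False.
- bot.move_j(angles): joint-space move.
- bot.grip(opening, effort=None): opening from 0.0 (shut) to 1.0 (fully open); effort is the grip in N (None keeps the last); returns when the fingers have stopped.
- bot.dwell(seconds).
- solve_ik(position, orientation): joint angles nearest the present ones, or None.
- bot.get_state(): the state.
- imaging.capture(name): name is "side" or "top"; returns the picture (480x640x3 uint8, blue, green, red); there is no depth.
- imaging.camera_model(name): a dict with "K" (3x3 intrinsics, pixels), "position" and "rotation" of the camera in the world. Camera axes: x right, y up, looking along -z (the intrinsics and any distortion apply to the point x, -y, -z); pixel columns grow to the right and rows downward; lengths in mm; the calibration is good to about 2 mm. A picture is of the moment at which its call begins. camera_model takes no time and is no camera call.
A pose or a line that the arm cannot do raises bot.IKError and nothing moves.
- bot.sign_off(): hands the job in; it is judged then, once.
The state is a dict: "t": time; "qpos": joint angles; "joint_velocities": joint speeds; "effort": joint torques, N m; "tcp_pos": TCP position; "orientation": TCP orientation; "contact_force": force on the tool from outside, world axes, zero at the start; "wrist_torque": the same for the moment, N m; "opening": opening from 0.0 (shut) to 1.0 (fully open); "gripper_force": force on a finger pad.
Only numpy, scipy, OpenCV 4.12 (cv2) and the standard library are available. Lean on these libraries where they do the work, as an engineer would, in place of code of your own. Each camera call takes 0.05 s, during which the arm holds its last target. There are 200 camera calls.

### The job

Make up two reagent kits from the bottles on the bench. In the blue tray stand the green-capped bottle on the white pad and the brown bottle with the bright red cap on the black pad; in the yellow tray stand the orange-capped bottle on the white pad and the white-capped bottle on the black pad. Put each one down upright and flat in its bay, not dropped from a height, and leave the two spare bottles (maroon cap, black cap) standing where they are.

Things in the scene. Friction and masses are not known exactly. Their poses are not given: they have to be found in the camera images.
- green_bottle_mid (a point): white plastic reagent bottle with a green cap, 46 mm diameter, 95 mm high, loose, standing upright on the worktop. This point is on its axis, half-way up (47.5 mm over its underside); z is its axis, up. Body straight-sided up to 50 mm over its underside, then it tapers to the round cap, 35 mm in diameter, from 80 mm up to the top (95 mm); it can be gripped round the body or by the cap.
- red_bottle_mid (a point): brown glass reagent bottle with a bright red cap, 52 mm diameter, 113 mm high, loose, standing upright on the worktop. This point is on its axis, half-way up (56.5 mm over its underside); z is its axis, up. Body straight-sided up to 63 mm over its underside, then it tapers to the round cap, 38 mm in diameter, from 98 mm up to the top (113 mm); it can be gripped round the body or by the cap.
- orange_bottle_mid (a point): clear reagent bottle with a red label and an orange cap, 54 mm diameter, 110 mm high, loose, standing upright on the worktop. This point is on its axis, half-way up (55 mm over its underside); z is its axis, up. Body straight-sided up to 51 mm over its underside, then it tapers to the round cap, 37 mm in diameter, from 87 mm up to the top (110 mm); it can be gripped round the body or by the cap.
- white_bottle_mid (a point): clear reagent bottle with a cream label and a white cap, 50 mm diameter, 103 mm high, loose, standing upright on the worktop. This point is on its axis, half-way up (51.5 mm over its underside); z is its axis, up. Body straight-sided up to 49 mm over its underside, then it tapers to the round cap, 35 mm in diameter, from 88 mm up to the top (103 mm); it can be gripped round the body or by the cap.
- maroon_bottle_mid (a point): SPARE, stays where it is: small brown glass bottle with a dark maroon, nearly black-red cap, 41 mm diameter, 90 mm high, loose, standing upright on the worktop. This point is on its axis, half-way up (45 mm over its underside); z is its axis, up. Body straight-sided up to 47 mm over its underside, then it tapers to the round cap, 32 mm in diameter, from 75 mm up to the top (90 mm); it can be gripped round the body or by the cap.
- black_bottle_mid (a point): SPARE, stays where it is: clear bottle with a green label and a black cap, 48 mm diameter, 110 mm high, loose, standing upright on the worktop. This point is on its axis, half-way up (55 mm over its underside); z is its axis, up. Body straight-sided up to 51 mm over its underside, then it tapers to the round cap, 33 mm in diameter, from 95 mm up to the top (110 mm); it can be gripped round the body or by the cap.
- blue_tray: blue open kit tray, fixed to the worktop, 86 mm (its x) by 168 mm (its y), walls 26 mm high and 4 mm thick, a small lug (12 mm) on each end. Origin at the centre of its underside, on the worktop; z up. A 4 mm wall across the middle parts it into two square bays, 78 x 78 mm inside: the bay with the WHITE pad is centred at y = +41 mm, the bay with the BLACK pad at y = -41 mm (both x = 0). The top of the pads, on which the bottles stand, is 6 mm above the worktop.
- yellow_tray: yellow open kit tray, fixed to the worktop, 86 mm (its x) by 168 mm (its y), walls 26 mm high and 4 mm thick, a small lug (12 mm) on each end. Origin at the centre of its underside, on the worktop; z up. A 4 mm wall across the middle parts it into two square bays, 78 x 78 mm inside: the bay with the WHITE pad is centred at y = +41 mm, the bay with the BLACK pad at y = -41 mm (both x = 0). The top of the pads, on which the bottles stand, is 6 mm above the worktop.
Things that resemble listed ones, but are neither listed nor needed, are in the scene too. Leave any pink look-alike of the part that bears red_bottle_mid alone.

How it is judged (in metres and radians):
At the end, for the whole second after the job is handed in: Blue tray: green cap on white pad, red cap on black pad; yellow tray: orange cap on white pad, white cap on black pad; each within 20 mm of its bay middle along x and y, standing on the pad (5 mm), upright (0.1 rad), at rest. Maroon- and black-capped bottles upright, within 25 mm of their starts (x of green_bottle_mid in the frame of blue_tray between -0.02 and 0.02 m and y of green_bottle_mid in the frame of blue_tray between 0.021 and 0.061 m and height (world z) of green_bottle_mid between 0.0485 and 0.0585 m and angle between each of green_bottle_mid, red_bottle_mid, orange_bottle_mid, white_bottle_mid, maroon_bottle_mid, black_bottle_mid's own z axis and vertical below 0.1 rad and linear speed of each of green_bottle, red_bottle, orange_bottle, white_bottle below 0.02 m/s and angular speed of each of green_bottle, red_bottle, orange_bottle, white_bottle below 0.2 rad/s and x of red_bottle_mid in the frame of blue_tray between -0.02 and 0.02 m and y of red_bottle_mid in the frame of blue_tray between -0.061 and -0.021 m and height (world z) of red_bottle_mid between 0.0575 and 0.0675 m and x of orange_bottle_mid in the frame of yellow_tray between -0.02 and 0.02 m and y of orange_bottle_mid in the frame of yellow_tray between 0.021 and 0.061 m and height (world z) of orange_bottle_mid between 0.056 and 0.066 m and x of white_bottle_mid in the frame of yellow_tray between -0.02 and 0.02 m and y of white_bottle_mid in the frame of yellow_tray between -0.061 and -0.021 m and height (world z) of white_bottle_mid between 0.0525 and 0.0625 m and distance of each of maroon_bottle_mid, black_bottle_mid from where it was at the start of the episode below 0.025 m); the robot touches nothing.
It fails at once if a bottle falls freely, out of the fingers, faster than 0.6 m/s (a drop of about 2 cm) ((linear speed of green_bottle above 0.6 m/s and contact force between the fingers and green_bottle below 0.05 N) or (linear speed of red_bottle above 0.6 m/s and contact force between the fingers and red_bottle below 0.05 N) or (linear speed of orange_bottle above 0.6 m/s and contact force between the fingers and orange_bottle below 0.05 N) or (linear speed of white_bottle above 0.6 m/s and contact force between the fingers and white_bottle below 0.05 N)).
It fails at once if a spare bottle is moved more than 25 mm or tipped (distance of any of maroon_bottle_mid, black_bottle_mid from where it was at the start of the episode above 0.025 m or angle between any of maroon_bottle_mid, black_bottle_mid's own z axis and vertical above 0.3 rad).
It also fails if it takes over 104 s, if anything falls off the work surface, if the arm or the gripper's body presses on something with over 40 N, if the wrist force passes 120 N, or if a joint passes its speed limit or range.

## Working session

There is one attempt and no reset: what is moved stays moved. The work goes in short steps, each a Python script; the robot and the scene stay as the last script left them, time stands still between calls to the robot, and variables do not carry over. Pictures are saved under pics/ and viewed, at most 14 in all, crops included, and the job is handed in when it is done.

```bash
mkdir -p pics; python3 - <<'E'
from bench import bot, imaging
import cv2
for n in("top","side"):
    cv2.imwrite(f"pics/{n}0.png",imaging.capture(n)); print(n,imaging.camera_model(n))
print(bot.get_state())
E
```

```text
top {'K': array([[576.2782484 ,   0.        , 320.81192277],
       [  0.        , 576.2782484 , 243.47170217],
       [  0.        ,   0.        ,   1.        ]]), 'position': array([ 434.66578367,  -46.76198008, 1363.42704539]), 'rotation': array([ 0.08518676,  0.00753132, -1.54898712])}
side {'K': array([[514.86585998,   0.        , 312.09976067],
       [  0.        , 514.86585998, 235.76716369],
       [  0.        ,   0.        ,   1.        ]]), 'position': array([  346.07491893, -1119.72747786,   560.54749739]), 'rotation': array([ 1.14670229,  0.01000764, -0.19380642])}
{'t': 0.1, 'qpos': array([ 9.72813466e-01,  3.26893871e-01, -1.93466351e-01,  1.05195666e+00,
        1.44405615e-05,  1.43658090e+00]), 'joint_velocities': array([-0.0008377 , -0.00279393,  0.00253373, -0.00042746, -0.00056056,
       -0.0010441 ]), 'effort': array([ 1.34752943e-03, -4.44239831e+01,  2.63038087e+01,  7.88163627e-03,
       -8.23508208e-05,  1.45895353e-05]), 'tcp_pos': array([245.70619766, 491.44935889, 192.67367981]), 'orientation': array([-3.14008770e+00, -2.17780918e-04,  2.67782505e+00]), 'contact_force': array([ 1.11824268, -0.68216845, -0.6698746 ]), 'wrist_torque': array([ 0.01598088,  0.0175141 , -0.00350567]), 'gripper_force': 0.0, 'opening': 0.9970177459110621}
```

View pics/top0.png

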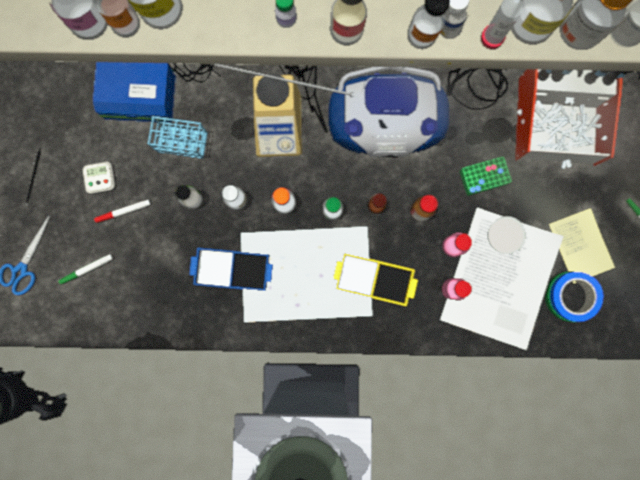

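View pics/side0.png

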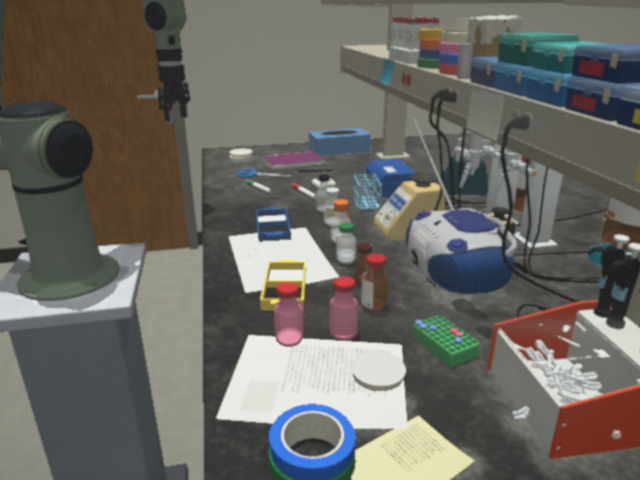

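The top view shows the row of bottles as black cap (183,193), white (235,197), orange (283,200), green (333,208), maroon (377,203) and bright red (425,207). Two pink bottles stand at (460,243) and (459,289). The blue tray is at (231,269) and the yellow at (376,280), both with the white pad on the left (+y).

There are four red-capped candidates: (425,207), which is brown glass with a bright red cap, (377,203), which is small with a maroon cap, and the two pink bottles. (425,207) fits the description. I'll measure and confirm it in a crop.

```bash
cat > h.py <<'E'
from bench import bot, solve_ik, imaging
import numpy as np, cv2
from scipy.spatial.transform import Rotation as Rn
def cast(name,u,v,z):
    m=imaging.camera_model(name); R=Rn.from_euler('xyz',m['rotation']).as_matrix()
    d=np.linalg.inv(m['K'])@[u,v,1]; d=R@[d[0],-d[1],-d[2]]
    p=m['position']; return p+d*(z-p[2])/d[2]
def proj(name,P):
    m=imaging.camera_model(name); R=Rn.from_euler('xyz',m['rotation']).as_matrix()
    c=R.T@(np.array(P)-m['position']); q=m['K']@[c[0],-c[1],-c[2]]; return q[:2]/q[2]
def blob(mask,box):
    m=np.zeros_like(mask); a,b,c,d=box; m[b:d,a:c]=mask[b:d,a:c]
    n,_,s,c=cv2.connectedComponentsWithStats(m); k=1+s[1:,4].argmax()
    return c[k],s[k]
E
python3 - <<'E'
from h import *
im=imaging.capture("top"); hsv=cv2.cvtColor(im,cv2.COLOR_BGR2HSV)
H,S,V=cv2.split(hsv); u8=lambda m:m.astype(np.uint8)*255
sp={'green':(u8((H>45)&(H<85)&(S>110)),(315,190,350,225),95,15),
'red':(u8(((H<6)|(H>174))&(S>170)&(V>130)),(410,190,442,225),113,15),
'orange':(u8((H>4)&(H<18)&(S>150)&(V>150)),(268,182,300,220),110,23),
'white':(u8((S<45)&(V>190)),(218,180,250,205),103,15),
'maroon':(u8(((H<8)|(H>170))&(S>90)),(362,188,392,218),90,15),
'blackcap':(u8(V<45),(172,180,192,205),110,15)}
for k,(m,b,h,c) in sp.items():
    ctr,s=blob(m,b); p=cast('top',*ctr,h-4)
    print(k,ctr.round(1),s,p.round(1),'side px',proj('side',p).round(0))
wb=u8((S<60)&(V>170)); bk=u8((V<50))
for k,m,b in (('bw',wb,(195,248,233,291)),('bb',bk,(231,248,270,291)),('yw',wb,(338,252,380,296)),('yb',bk,(372,258,416,303))):
    ctr,s=blob(m,b); print(k,ctr.round(1),s,cast('top',*ctr,6).round(1))
hb=u8((H>100)&(H<125)&(S>130)&(V>60)); yy=u8((H>22)&(H<35)&(S>150)&(V>120))
for k,m,b in (('blue',hb,(180,235,280,305)),('yellow',yy,(325,240,425,315))):
    mm=np.zeros_like(m); mm[b[1]:b[3],b[0]:b[2]]=m[b[1]:b[3],b[0]:b[2]]
    r=cv2.minAreaRect(cv2.findNonZero(mm)); print(k,r,cast('top',*r[0],20).round(1))
cv2.imwrite('pics/c1.png',cv2.resize(im[170:320,165:485],(800,375),interpolation=cv2.INTER_CUBIC))
si=imaging.capture("side"); cv2.imwrite('pics/c2.png',cv2.resize(si[160:360,220:420],(600,600),interpolation=cv2.INTER_CUBIC))
for y in(-np.pi/2,np.pi/2,0,np.pi):
    print(y,[solve_ik(q,[np.pi,0,y]) is not None and solve_ik(q,[np.pi,0,y]).round(2) if solve_ik(q,[np.pi,0,y]) is not None else None for q in ([600,250,90],[600,-300,250],[400,-150,90])])
E
```

```text
green [332.9 204. ] [326 197  15  15 173] [632.  -59.9  91. ] side px [347. 226.]
red [428.2 203.2] [420 195  18  17 236] [ 635.2 -268.6  109. ] side px [376. 258.]
orange [280.8 195.2] [273 187  16  17 216] [646.9  55.6 106. ] side px [341. 202.]
white [229.7 192.7] [223 186  15  15 176] [651.4 170.   99. ] side px [333. 190.]
maroon [379.  199.9] [371 193  16  15 159] [ 644.1 -162.8   86. ] side px [365. 246.]
blackcap [182.4 191.9] [175 185  15  14 142] [649.8 273.6 106. ] side px [324. 176.]
bw [214.8 267.6] [ 198  250   35   36 1084] [487.8 214.7   6. ]
bb [248.5 270.6] [232 254  34  34 925] [482.6 135.    6. ]
yw [357.3 275. ] [ 338  256   39   39 1096] [ 477.8 -121.5    6. ]
yb [391.6 283.1] [374 266  36  36 888] [ 460.6 -202.3    6. ]
blue ((230.06405639648438, 269.0775451660156), (81.48841094970703, 38.255470275878906), 5.440331935882568) [484.7 176.3  20. ]
yellow ((375.8680114746094, 279.2543029785156), (81.94734191894531, 38.63430404663086), 13.392496109008789) [ 468.3 -164.    20. ]
-1.5707963267948966 [array([ 0.28,  0.59, -0.05,  0.93,  0.  , -1.29]), array([-0.57,  0.54,  0.28,  1.31,  0.  , -2.14]), array([-0.53,  0.21, -0.65,  0.71,  0.  , -2.1 ])]
1.5707963267948966 [array([ 0.28,  0.59, -0.05,  0.93,  0.  ,  1.85]), array([-0.57,  0.54,  0.28,  1.31,  0.  ,  1.  ]), array([-0.53,  0.21, -0.65,  0.71,  0.  ,  1.04])]
0 [array([ 0.28,  0.59, -0.05,  0.93,  0.  , -2.86]), array([-0.57,  0.54,  0.28,  1.31,  0.  ,  2.57]), array([-0.53,  0.21, -0.65,  0.71,  0.  ,  2.61])]
3.141592653589793 [array([ 0.28,  0.59, -0.05,  0.93,  0.  ,  0.28]), array([-0.57,  0.54,  0.28,  1.31,  0.  , -0.57]), array([-0.53,  0.21, -0.65,  0.71,  0.  , -0.53])]
```

View pics/c1.png

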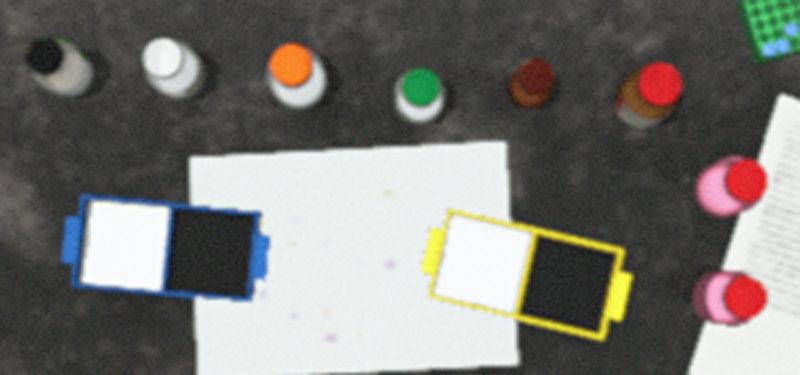

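View pics/c2.png

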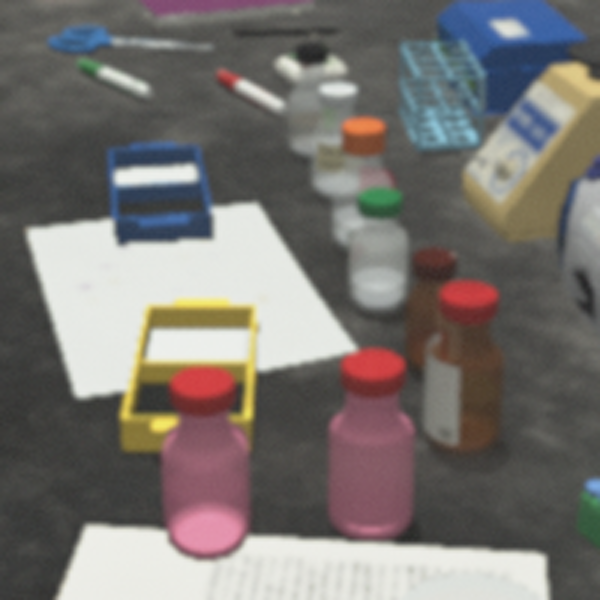

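The crop confirms that the bottle at (425,207) in the top view, (376,260) in the side view, is brown glass with a bright red cap. The pink bottles and the small maroon one are different. The top and side views agree, so I'll pick the green bottle first.

```bash
cat >> h.py <<'E'
B={'green':(632,-59.9,95,22),'red':(635.2,-268.6,113,22),'orange':(646.9,55.6,110,26),'white':(651.4,170,103,22)}
T={'green':(487.8,214.7),'red':(482.6,135),'orange':(477.8,-121.5),'white':(460.6,-202.3)}
O=[np.pi,0,np.pi/2]; OPEN=0.78; UP=225
def st(tag):
    s=bot.get_state(); print(tag,round(s['t'],1),s['tcp_pos'].round(1),'open',round(s['opening'],3),'gf',round(s['gripper_force'],1),'F',s['contact_force'].round(1))
def pick(k):
    x,y,h,d=B[k]
    bot.move_ptp([x,y,UP],O); bot.grip(OPEN,60)
    hit=bot.movel([x,y,h-d],max_speed=120,threshold=12); st(f'down {hit}')
    bot.grip(0.0,60); st('gripped')
    bot.movel([x,y,h-d+25],max_speed=80); st('lift')
def place(k,dx=0,dy=0):
    x,y=T[k]; h,d=B[k][2:]; x+=dx; y+=dy; z=h-d+6
    p=bot.get_state()['tcp_pos']; bot.movel([p[0],p[1],UP],max_speed=160)
    bot.movel([x,y,UP],max_speed=200); bot.movel([x,y,z+15],max_speed=150); st('above')
    hit=bot.movel([x,y,z-2],max_speed=25,threshold=5); st(f'put {hit}')
    bot.grip(OPEN); bot.dwell(.2); bot.movel([x,y,UP],max_speed=160); st('done')
E
python3 - <<'E'
from h import *
pick('green')
for n in('top','side'): im=imaging.capture(n); cv2.imwrite(f'pics/g_{n}.png',im)
s=cv2.imread('pics/g_side.png'); cv2.imwrite('pics/g_side_c.png',cv2.resize(s[100:350,220:470],(600,600)))
E
```

```text
down False 4.3 [632.7 -60.   73.9] open 0.78 gf 0.0 F [-0.5 -0.2  1. ]
gripped 5.0 [632.  -59.9  73. ] open -0.002 gf 0.0 F [ 0.2 -0.5  0.2]
lift 5.5 [632.5 -60.   98.7] open -0.001 gf 0.0 F [-0.5 -0.1 -0.5]
```

View pics/g_side_c.png

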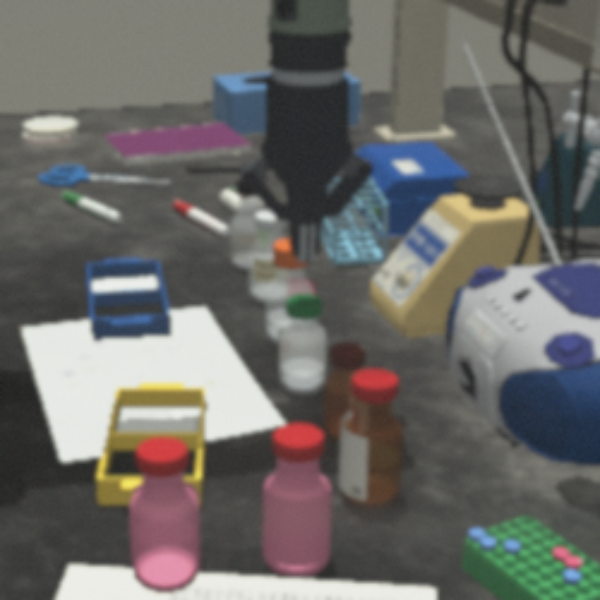

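The side crop shows the fingers shut with their tips at px (348,206). The green bottle is still standing untouched with its cap at px (346,225), so the grasp missed. I'll check the top view.

```bash
python3 - <<'E'
from h import *
t=cv2.imread('pics/g_top.png'); cv2.imwrite('pics/g_top_c.png',cv2.resize(t[120:280,230:430],(750,600),interpolation=cv2.INTER_CUBIC))
p=bot.get_state(); print(p['tcp_pos'],p['orientation'])
for n in('top','side'): print(n,proj(n,p['tcp_pos']),proj(n,p['tcp_pos']+[0,0,40]))
E
```

```text
[631.75900422 -59.84534274  97.76273138] [-3.14123636e+00 -7.56390883e-05  1.57083018e+00]
top [332.94951147 203.6108903 ] [333.20005804 200.74302912]
side [347.12780075 222.96619255] [347.44394379 206.76759134]
```

View pics/g_top_c.png

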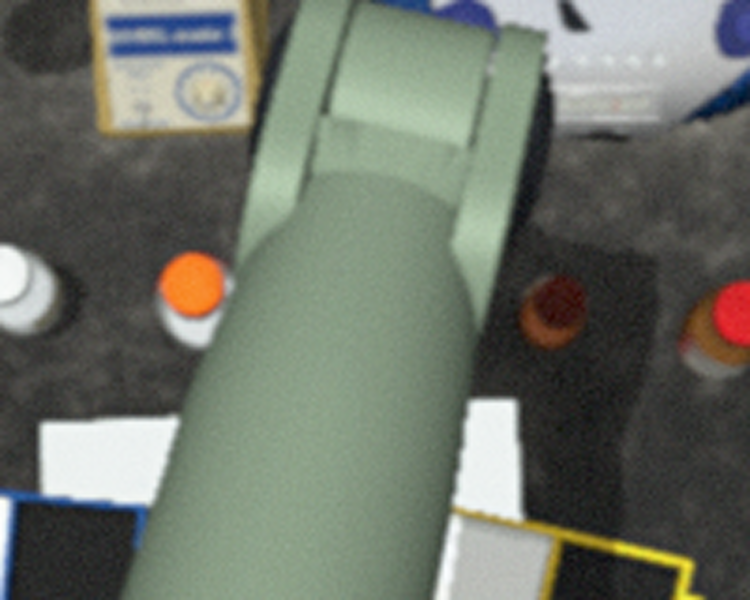

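```bash
python3 - <<'E'
from h import *
print('start tcp ->side0',proj('side',[245.7,491.4,192.7]),proj('top',[245.7,491.4,192.7]))
x,y,_=bot.get_state()['tcp_pos']
bot.movel([x,y,225],max_speed=200)
bot.move_ptp([560,-60,120],O); st('a'); a=imaging.capture('side')
print(proj('side',bot.get_state()['tcp_pos']))
bot.grip(OPEN); b=imaging.capture('side'); st('b')
c=np.hstack([cv2.resize(i[120:300,250:400],(400,480),interpolation=cv2.INTER_CUBIC) for i in(a,b)])
cv2.imwrite('pics/tip.png',c)
s=cv2.imread('pics/side0.png')
E
```

```text
start tcp ->side0 [179.7883706  136.59415827] [ 54.81649771 381.37493518]
a 6.9 [560.3 -60.1 119.8] open -0.002 gf 0.0 F [ 0.5 -0.9  1.6]
[317.4885715 216.2246149]
b 7.7 [560. -60. 120.] open 0.781 gf 0.0 F [ 0.   0.7 -0.5]
```

View pics/tip.png

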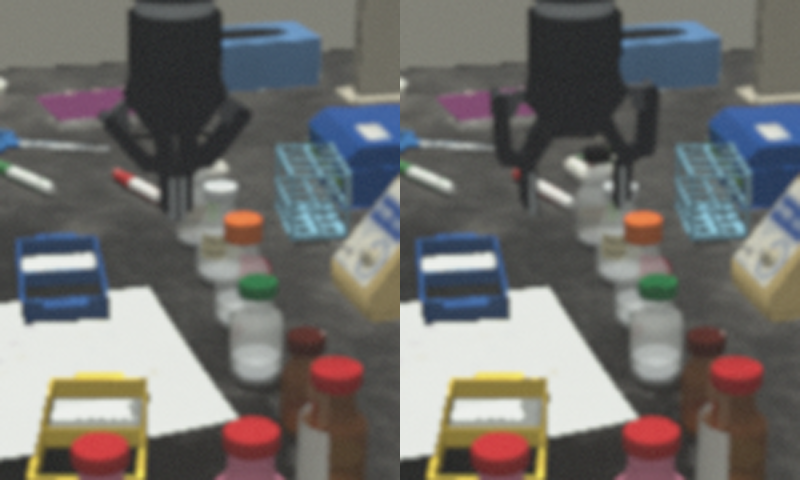

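With TCP reported at (560,-60,120), the shut fingertips appear at side px (316,201). The projection puts them at (317,216), which is about 38 mm too high, or else off in y. A gentle touch of the clear paper below will show which.

```bash
python3 - <<'E'
from h import *
bot.grip(0.0)
h=bot.movel([560,-60,5],max_speed=120,threshold=6); st(h)
if not h:
    h=bot.movel([560,-60,-50],max_speed=25,threshold=5); st(h)
a=imaging.capture('side'); p=bot.get_state()['tcp_pos']; print(proj('side',p))
x,y=proj('side',[560,-60,0]); x,y=int(x),int(y)
cv2.imwrite('pics/touch.png',cv2.resize(a[y-70:y+30,x-60:x+60],(720,600),interpolation=cv2.INTER_CUBIC)); print(x-60,y-70)
bot.movel([560,-60,120],max_speed=150)
E
```

```text
False 9.4 [560.7 -60.1   5.7] open 0.002 gf 0.0 F [-0.3  0.2 -0.6]
True 10.9 [559.8 -60.  -37.8] open -0.002 gf 2.6 F [-1.   0.3  5.1]
[316.93428331 277.75378575]
256 193
```

View pics/touch.png

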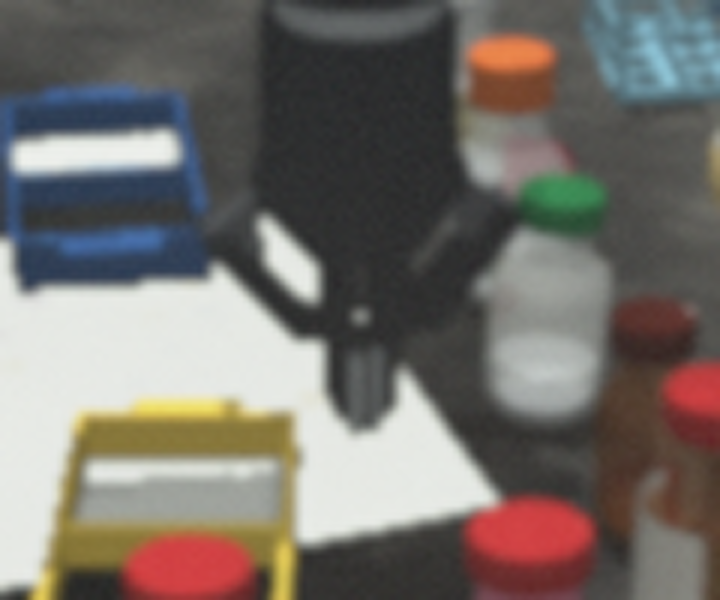

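The fingers touched the table at a reported z of -37.8, with the tip at side px (316,264). That is exactly the projection of (560,-60,0). So x and y are right, and the true fingertip sits 38 mm above the reported TCP. I'll correct z by that amount and pick again.

```bash
sed -i "s/h-d\b/h-d-ZO/g; s/^O=/ZO=38; O=/; s/UP=225/UP=200/" h.py; python3 - <<'E'
from h import *
p=bot.get_state()['tcp_pos']; bot.movel([p[0],p[1],190],max_speed=200)
pick('green')
a=imaging.capture('side'); cv2.imwrite('pics/g2.png',cv2.resize(a[120:300,270:420],(500,600),interpolation=cv2.INTER_CUBIC))
E
grep -n ZO h.py
```

```text
down False 15.3 [632.7 -60.1  35.8] open 0.783 gf 0.0 F [ 0.3 -0.1 -0.2]
gripped 15.7 [632.5 -60.   36. ] open 0.378 gf 59.0 F [-1.8  0.3  6. ]
lift 16.1 [632.4 -60.   60.5] open 0.372 gf 59.2 F [-0.4 -0.4 -2.5]
17:ZO=38; O=[np.pi,0,np.pi/2]; OPEN=0.78; UP=200
23:    hit=bot.movel([x,y,h-d-ZO],max_speed=120,threshold=12); st(f'down {hit}')
25:    bot.movel([x,y,h-d-ZO+25],max_speed=80); st('lift')
27:    x,y=T[k]; h,d=B[k][2:]; x+=dx; y+=dy; z=h-d-ZO+6
```

View pics/g2.png

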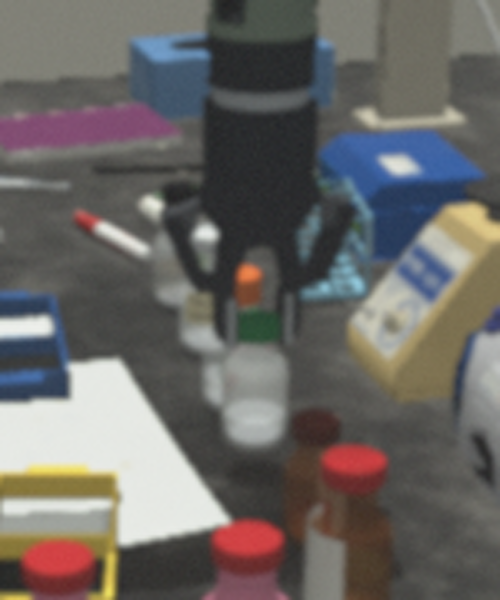

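The picture shows the green bottle held upright by its cap at crop (258,325). I'll place it in the blue tray's white bay.

```bash
python3 - <<'E'
from h import *
place('green')
pick('red'); place('red')
bot.move_ptp([450,-20,200],O)
for n in('top','side'): cv2.imwrite(f'pics/p1_{n}.png',imaging.capture(n))
t=cv2.imread('pics/p1_top.png')[170:320,165:485]; s=cv2.imread('pics/p1_side.png')[170:330,220:420]
cv2.imwrite('pics/p1.png',np.vstack([cv2.resize(t,(640,300)),cv2.resize(s,(375,300)).copy() if 0 else cv2.copyMakeBorder(cv2.resize(s,(375,300)),0,0,0,265,cv2.BORDER_CONSTANT)]))
E
```

```text
above 20.0 [488.6 214.8  56.8] open 0.374 gf 59.2 F [ 0.4 -1.  -2.5]
put True 20.6 [487.7 214.7  41.9] open 0.377 gf 59.9 F [-0.5  0.7  4.7]
done 22.4 [487.1 214.5 199.1] open 0.78 gf 0.0 F [ 0.3  0.1 -0.2]
down False 25.8 [ 635.9 -269.    54. ] open 0.782 gf 0.0 F [-0.1  0.3 -0.7]
gripped 26.2 [ 636.  -269.    54.1] open 0.405 gf 60.0 F [1.1 0.6 4.3]
lift 26.6 [ 635.4 -268.8   78.5] open 0.408 gf 59.8 F [-0.5  0.1 -2.5]
above 30.9 [483.4 135.   74.7] open 0.413 gf 59.8 F [ 0.9  0.2 -2. ]
put True 31.4 [482.7 134.9  60. ] open 0.407 gf 60.5 F [-0.3 -0.4  5.3]
done 33.1 [481.9 134.9 199.1] open 0.779 gf 0.0 F [-0.4  0.5 -0.9]
```

View pics/p1.png

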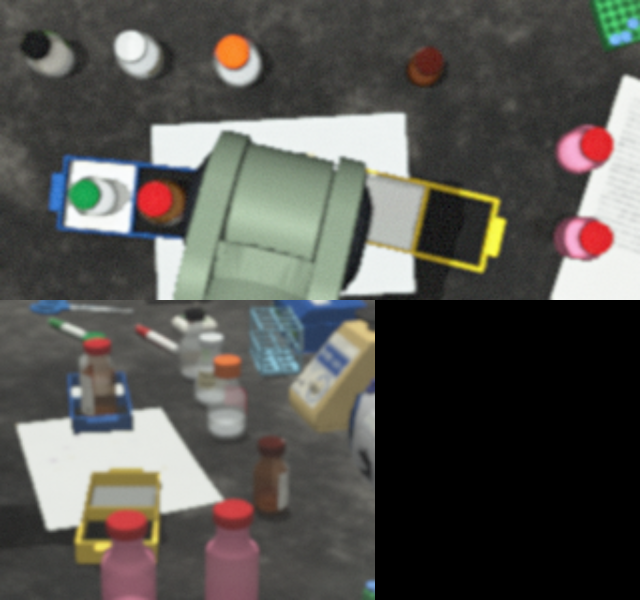

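The composite shows green at (85,193) in the white bay and red at (157,200) in the black bay of the blue tray, both upright. The spares haven't moved. Next come orange and white.

```bash
python3 - <<'E'
from h import *
pick('orange'); place('orange')
pick('white'); place('white')
bot.move_ptp([300,300,200],O); st('parked')
t=imaging.capture('top'); s=imaging.capture('side'); cv2.imwrite('pics/end_top.png',t)
H,S,V=cv2.split(cv2.cvtColor(t,cv2.COLOR_BGR2HSV)); u8=lambda m:m.astype(np.uint8)*255
for k,m,h in (('green',(H>45)&(H<85)&(S>110),101),('red',((H<6)|(H>174))&(S>170)&(V>130),119),('orange',(H>4)&(H<18)&(S>150)&(V>150),116)):
    q=proj('top',[*T[k],h-4]).astype(int); b=(q[0]-20,q[1]-20,q[0]+20,q[1]+20)
    c,_=blob(u8(m),b); print(k,(cast('top',*c,h-4)[:2]-T[k]).round(1))
t=t[170:320,165:485]; s=s[170:370,220:420]
cv2.imwrite('pics/end.png',np.hstack([cv2.resize(t,(480,225),interpolation=cv2.INTER_CUBIC) if 0 else cv2.copyMakeBorder(cv2.resize(t,(480,225)),0,75,0,0,cv2.BORDER_CONSTANT),cv2.resize(s,(300,300))]))
E
```

```text
down False 36.4 [647.6  55.6  46.9] open 0.778 gf 0.0 F [-0.4  0.3 -0.2]
gripped 36.7 [647.9  55.6  47. ] open 0.403 gf 60.5 F [ 1.2 -0.3  4.2]
lift 37.2 [647.   55.6  71.3] open 0.405 gf 59.9 F [-0.3  0.4 -3.8]
above 40.6 [ 478.6 -121.7   67.7] open 0.402 gf 59.9 F [-0.2  0.9 -3.1]
put True 41.1 [ 477.8 -121.5   52.9] open 0.403 gf 60.8 F [-0.   1.   4.2]
done 42.8 [ 477.2 -121.2  199.1] open 0.779 gf 0.0 F [ 0.2 -0.2  0.7]
down False 45.8 [652.2 170.1  43.9] open 0.78 gf 0.0 F [-0.   0.4 -1.6]
gripped 46.2 [652.  170.1  43.9] open 0.371 gf 59.3 F [ 0.  -0.5  4.3]
lift 46.7 [651.7 170.1  68.5] open 0.374 gf 59.4 F [-0.3  0.2 -2.2]
above 50.9 [ 461.3 -202.7   64.7] open 0.368 gf 59.4 F [-0.4  0.4 -2.2]
put True 51.5 [ 460.6 -202.3   49.9] open 0.371 gf 60.2 F [0.1 0.9 4. ]
done 53.2 [ 460.  -201.9  199.1] open 0.779 gf 0.0 F [ 0.2 -0.6 -0.2]
parked 55.1 [300.6 299.7 200. ] open 0.781 gf 0.0 F [-0.6 -1.2 -0.1]
green [-2.2  0.3]
red [-1.1 -0.4]
orange [-1.3 -0.7]
```

View pics/end.png

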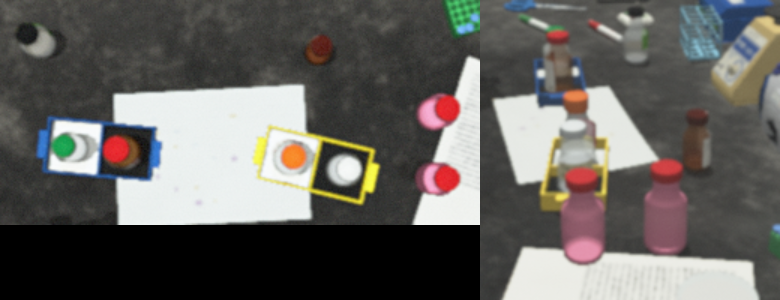

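The final picture shows all four bottles upright in their bays: green (70,146), red (117,150), orange (293,156) and white (347,168). Green, red and orange measure within about 2 mm of their targets. Both spares are where they started.

```bash
python3 -c "
from bench import bot
print(bot.sign_off())"
```

```text
the job is handed in; nothing more can be done
None
```

I handed the job in with both kits made up: all four bottles stood upright in their correct bays and both spares were still in place, but `sign_off()` gave no verdict.

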